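Switch on the guarded heater circuit

TASK

Switch on the circuit under the red guard of the grey power box: with a fingertip, gently lift the red guard on its hinge, push the toggle lever under it over to its far side (towards the hinge, the green dot), and let the guard drop shut over it again. Leave the circuit under the yellow guard switched on as it is with its guard down, and do not disturb the vial, the small beaker, the dish or the wash bottle standing round the box.

Things in the scene. Friction and masses are not known exactly. Their poses are not given: they have to be found in the camera images.
- power_box: Grey cast box fixed to the worktop, 140 mm deep (x), 204 mm wide (y), flat lid top at 62 mm. Low side lugs reach 117 mm from the middle, black fuse caps 80 mm to the front, a conduit 114 mm to the back. Origin under the middle, on the worktop; x points to its back, z up. Two guarded switches stand on the lid, 46 mm either side of the middle; which is on which side changes.
- red_switch: The switch with the red guard, fixed on the lid. Origin on the lid top (62 mm above the worktop) under the middle of its aluminium bezel, 104 (x) by 66 (y) by 3 mm; x points to the guard's hinge at the back of the box, z up. Lever pivot at x -4, z 7 mm. A white dot at x -27 mm marks off, a green dot at x +19 mm marks on. Hinge pin along y at x +34, z 9 mm.
- red_guard (a joint): Opening angle of the red plastic guard, rad: 0 shut, 1.5 fully open; grows as its lip rises and swings back to the hinge. About 0.5 N up at the lip lifts it. A finger leaning 10 to 25 deg (tip to the hinge), pushed level under the lip, raises it on its back and reaches the lever; an upright finger pushed level jams on the lip. Let go, it always falls shut. It clears the lever in both positions.
- red_lip (a point): Middle of the front edge of the red guard's upturned lip (46 mm wide); moves with the guard. Shut: x -30, z 56 mm in the switch's frame, 79 mm from the hinge pin. Guard 58 mm wide, 3 mm thick, open at the front; the lip slopes down to x -24, z 51, then the top is flat (underside z 49) to x +22. Its cheeks, 53 mm apart inside, hang to z 35 in front and z 15 behind the lever.
- red_toggle (a joint): Angle of the steel lever under the red guard, rad: 0 off (leans 0.35 rad to the front), 0.7 on (leans 0.35 rad to the back). A spring snaps it over at 0.35; about 2 N near its tip moves it.
- red_toggle_tip (a point): Tip of that lever (bat shape, 39 mm long from its pivot, 9 mm thick near the tip): off, at x -17 mm, z 44 mm of the switch's frame; on, at x +9 mm, z 44 mm.
- yellow_switch: The neighbouring switch, the same in every size but with a yellow guard; its circuit is on at the start. Same frame as red_switch.
- yellow_guard (a joint): Opening angle of the yellow guard, rad, 0 shut.
- yellow_toggle (a joint): Angle of the lever under the yellow guard, rad; 0.7 (on) at the start.
- vial_2: Loose glass sample vial with a black cap, 25 mm across, 58 mm high, to the left of the box. Origin at the centre of its underside.
- beaker_50: Loose small glass beaker, 47 mm across, 56 mm high, to the left of the box. Origin at the centre of its underside.
- petri_dish: Loose glass dish, 58 mm across, 14 mm high, in front of the box. Origin at the centre of its underside.
- wash_bottle: Loose white wash bottle with a pointed spout, 74 mm across, 188 mm high, behind the box. Origin at the centre of its underside.

How it is judged:
By the outcome, as a careful person would: the job done as asked, in the order asked, and still so for the second after the job is handed in, with the robot touching nothing.
It also fails if it takes over 32 s, if anything falls off the work surface, if the arm or the gripper's body presses on something with over 40 N, if the wrist force passes 120 N, or if a joint passes its speed limit or range.

ROBOT

A 6-joint arm with a two-finger parallel gripper is mounted at the origin on a cart in front of the work surface, level with it; the furniture and walls round the work are solid. World frame = base frame: x ahead of the robot, y to its left, z up, the work surface at z = 0. Lengths are in mm, angles in rad, forces in N, time in s.
With the tool pointing down it reaches from about 350 to 975 mm from the base axis. Payload 7.1 kg.
Tool frame: the origin (TCP) lies midway between the tips of the shut fingers; the grasp point (between the pads) lies pinch_z behind it (pinch_z is the distance from the TCP to the grasp point, in mm); z points along the fingers, y is the line along which they close (so a half turn about z gives the same grasp; the last joint's range is limited). The gripper opens to 88 mm and grips with 3 to 60 N. Pads are 20 mm wide; open, the fingers measure 115 mm over their backs; the gripper's body (75 mm by 178 mm) begins 61 mm behind the grasp point.
Start: joints at [1.203, 0.423, 1.63, -0, 1.089, -0.019], TCP at [213.574, 587.359, 222.675] pointing down, gripper open.
Joint ranges: [-3, 3], [-0.9, 2.11], [0.09, 2.58], [-1.31, 4.45], [0.11, 2.69], [-2.54, 2.54]. Speed limits (rad/s): [2.39, 2.39, 3.01, 3.14, 3.14, 3.14].

INTERFACE

Orientations are given as a rotation vector (axis times angle).
In Python, from workcell import get_obs, get_image, close_job, pinch_z gives the robot as it stands.
- The arm moves only by the tool jog_arm, never from a script. Its argument "commands" is a list of rows, each a list of 3 entries, a list of its own where there are three numbers: the gripper command: -1 is shut, 1 is fully open, values between are in proportion, then the shift along the tool's x, y, z as a fraction of full scale, then the turn, a rotation vector about the tool's x, y, z as a fraction of full scale. In form: [[gripper, [tx, ty, tz], [rx, ry, rz]], ...]. A call has 1 to 10 rows; each row shifts and turns the commanded pose from where the row before left it, along the tool's axes as they then stand; what a row does not reach is not made up. Full scale, the value 1, is 0.1 m for a shift and 45 degrees for a turn. A row lasts 1/10 s, in which the tool goes at most 50 mm and 8.59 degrees, less where a joint would pass 70% of its speed; a pose out of reach is approached as far as the arm can. A call with a number of a shift or a turn outside -1 to 1 is refused whole. A call with a gripper value outside its range is refused whole. The fingers move at their own pace and stop on an object; the grip force is fixed at half the most. Time passes only in rows, so rows that do not move let the fingers close. It gives the time, the measured TCP pose, the force, the opening and the grip force at its end, in the units of the state.
- get_obs(): the state, without advancing time (a new reading comes with each control period).
- get_image(name): name is "scene" or "top" or "wrist"; returns a dict with "image" (400x640x3 uint8, blue, green, red), "z_map" (400x640 float32, mm along the optical axis (not along the pixel's ray), 0 where there is no reading), "intrinsics" (3x3 intrinsics, pixels), "eye" and "orientation" of the camera in the world; the wrist camera has in their place "mount" (4x4, takes a point from camera to tool coordinates, whose origin is the TCP and whose axes are the flange's). Camera axes: x right, y down, z forward; pixel columns grow to the right and rows downward; lengths in mm; the calibration is good to about 2 mm. A picture is of the moment at which its call begins: read the wrist's pose just before it.
- close_job(): hands the job in; it is judged then, once.
The state is a dict: "t": time; "qpos": joint angles; "qvel": joint speeds; "joint_torque": joint torques, N m; "ee_pos": TCP position; "orientation": TCP orientation; "ft_force": force on the tool from outside, world axes, zero at the start; "moment": the same for the moment, N m; "width": finger opening in mm; "grasp_force": force on a finger pad.
Only numpy, scipy, OpenCV 4.12 (cv2) and the standard library are available. Lean on these libraries where they do the work, as an engineer would, in place of code of your own. Each camera call takes 0.05 s, during which the arm holds its last target. There are 200 camera calls.

## Working session

There is one attempt and no reset: what is moved stays moved. The work goes in short steps, Python scripts to look and compute and a tool call to move; the robot and the scene stay as the last step left them, time stands still between calls to the robot, and variables do not carry over. Pictures are saved under pics/ and viewed, at most 10 in all, crops included, and the job is handed in when it is done.

Besides the shell and the picture viewer there is one more tool, called by a JSON object that holds its "fn" and its "kwargs". jog_arm: Moves the arm, as the interface text tells. Its arguments: {"type":"object","properties":{"commands":{"type":"array","items":{"type":"array"}}},"required":["commands"]}

```bash
mkdir -p pics; ls; python3 - <<'E'
from workcell import *
import cv2,numpy as np
o=get_obs();print({k:np.round(v,3) for k,v in o.items()},pinch_z)
for n in("top","scene"):
    d=get_image(n);cv2.imwrite(f"pics/{n}1.png",d["image"]);np.savez(f"{n}1.npz",**d);print(n,d["intrinsics"],d["eye"],d["orientation"])
E
```

```text
pics
{'t': np.float64(0.0), 'qpos': array([ 1.203,  0.424,  1.631,  0.   ,  1.089, -0.019]), 'qvel': array([-0.   ,  0.002,  0.001,  0.001,  0.001, -0.   ]), 'joint_torque': array([-2.0000e-03, -5.4464e+01, -2.7365e+01,  6.4000e-02,  2.3000e-02,
       -0.0000e+00]), 'ee_pos': array([213.357, 586.855, 221.891]), 'orientation': array([-5.450e-01, -3.094e+00,  2.000e-03]), 'ft_force': array([-0.661, -0.138,  1.143]), 'moment': array([ 0.053, -0.001,  0.014]), 'grasp_force': np.float64(0.0), 'width': np.float64(87.923)} 18.700000000000003
top [[435.46193893   0.         320.76199829]
 [  0.         435.46193893 201.23856359]
 [  0.           0.           1.        ]] [379.53931417 375.43351204 934.87877654] [-2.01712996  2.20563754 -0.22502425]
scene [[449.62023197   0.         313.82116041]
 [  0.         449.62023197 198.42890329]
 [  0.           0.           1.        ]] [404.16723144 997.17080715 676.48522174] [-0.25664482  2.76653207 -1.27792478]
```

View pics/top1.png

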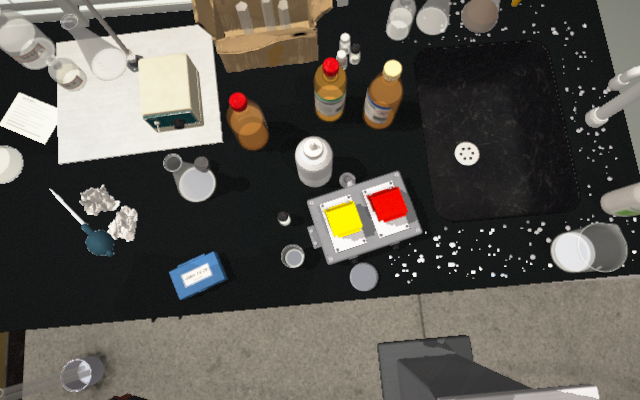

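View pics/scene1.png

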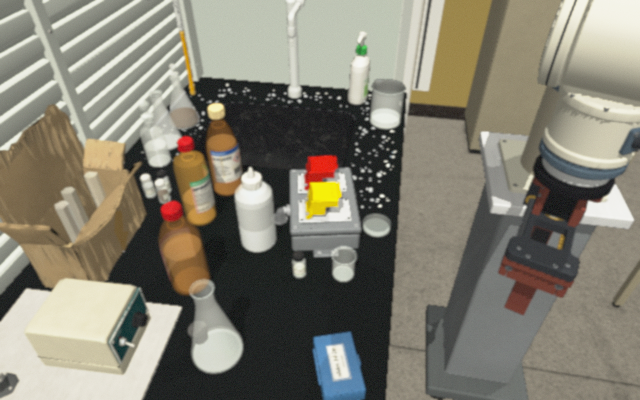

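The top view shows the red guard at about (387,205), the yellow guard at (343,220), the dish at (363,277), the beaker at (292,256), the vial at (284,219) and the wash bottle at (314,160). The box front faces down in the image, towards the robot. In the scene view the red guard is at (322,170), on the far side of the yellow one.

```bash
cat > h.py <<'E'
import numpy as np,cv2
from scipy.spatial.transform import Rotation as R
def pts(d):
    K=d["intrinsics"];z=d["z_map"];v,u=np.indices(z.shape)
    c=np.dstack([(u-K[0,2])/K[0,0]*z,(v-K[1,2])/K[1,1]*z,z])
    return c@R.from_rotvec(d["orientation"]).as_matrix().T+d["eye"]
def masks(im):
    h=cv2.cvtColor(im,cv2.COLOR_BGR2HSV);s=(h[...,1]>170)&(h[...,2]>120)
    return s&((h[...,0]<8)|(h[...,0]>172)), s&(h[...,0]>22)&(h[...,0]<35)
E
python3 - <<'E'
from h import *
for n in("top","scene"):
    d=np.load(n+"1.npz");P=pts(d);
    sl=np.zeros(P.shape[:2],bool)
    if n=="top": sl[165:270,300:430]=1
    else: sl[150:250,285:365]=1
    ok=sl&(d["z_map"]>0)
    for nm,m in zip(("red","yel"),masks(d["image"])):
        q=P[m&ok]; t=q[abs(q[:,2]-114)<8]
        print(n,nm,len(q),np.median(q,0).round(1),"zpct",np.percentile(q[:,2],[5,50,95]).round(1),len(t))
        if len(t)>5:
            r=cv2.minAreaRect(t[:,:2].astype(np.float32));print("  rect",np.round(r[0],1),np.round(r[1],1),round(r[2],1), t.mean(0).round(1))
    q=P[ok&(abs(P[...,2]-63)<6)]
    r=cv2.minAreaRect(q[:,:2].astype(np.float32));print(n,"lid",np.round(r[0],1),np.round(r[1],1),round(r[2],1),np.median(q,0).round(1))
E
```

```text
top red 920 [535.9 235.4 113.5] zpct [ 97.  113.5 117.1] 833
  rect [533.8 233.9] [57.5 59.1] 13.6 [533.7 234.5 113.8]
top yel 923 [514.  323.5 113.7] zpct [ 96.8 113.7 117.7] 846
  rect [511.8 323.4] [57.4 57.9] 13.7 [511.9 323.3 114. ]
top lid [546.8 305.7] [194.4 244.4] 13.2 [508.7 281.6  62.2]
scene red 697 [539.8 242.2 112.3] zpct [ 77.6 112.3 115.9] 494
  rect [534.5 231.3] [58.3 63. ] 13.4 [534.2 235.5 112.9]
scene yel 869 [518.  336.  112.2] zpct [ 82.1 112.2 115.4] 588
  rect [512.8 322.2] [57.4 61.5] 13.1 [513.2 325.6 112.9]
scene lid [520.9 296.4] [138.1 245.7] 13.0 [506.6 319.2  61.8]
```

The measured sizes agree with those given: guard tops about 58 mm at z 114, and 92 mm between the switches. The box yaw is about 13.8° and the red switch origin about (535, 234). I'll shut the fingers, turn to the box yaw (tool x towards the box front) and lean 18°.

{"fn": "jog_arm", "kwargs": {"commands": [[-1,[0,0,0],[0,0,-0.188]],[-1,[0,0,0],[0,0,-0.188]],[-1,[0,0,0],[0,0,-0.188]],[-1,[0,0,0],[0,0,-0.187]],[-1,[0,0,0],[0,-0.133,0]],[-1,[0,0,0],[0,-0.133,0]],[-1,[0,0,0],[0,-0.134,0]],[-1,[0,0,0],[0,0,0]]]}}

```text
t: 0.9
ee_pos: [211.5, 586.1, 221.5]
orientation: [-0.345, 2.808, 0.051]
ft_force: [0.2, 0.5, -0.4]
width: 27.3
grasp_force: 0.0
```

```bash
cat >> h.py <<'E'
O=np.array([534.8,234.1,62.]);yaw=np.deg2rad(13.8)
B=R.from_euler('z',yaw).as_matrix()
def plan(x,y,z):
    from workcell import get_obs
    o=get_obs();T=R.from_rotvec(o["orientation"]).as_matrix()
    print("t",o["t"].round(2),"tcp sw",(B.T@(o["ee_pos"]-O)).round(1),"F sw",(B.T@o["ft_force"]).round(2),"w",o["width"].round(1))
    print("tool axes in sw\n",(B.T@T).round(3))
    s=T.T@(O+B@np.array([x,y,z])-o["ee_pos"]);print("tool shift /100mm",(s/100).round(3))
E
python3 - <<'E'
from h import *
plan(-85,0,145)
d=np.load("top1.npz");P=pts(d);m=masks(d["image"])[0];m[:165]=0;m[270:]=0;m[:,:300]=0;m[:,430:]=0
q=(P[m]-O)@B;q=q[(q[:,2]>44)&(q[:,2]<60)]
print(np.percentile(q,[1,3,50,97,99],axis=0).round(1)); f=q[q[:,0]<-20];print(np.median(f,0))
E
```

```text
Traceback (most recent call last):
  File "h.py", line 15, in plan
    print("t",o["t"].round(2),"tcp sw",(B.T@(o["ee_pos"]-O)).round(1),"F sw",(B.T@o["ft_force"]).round(2),"w",o["width"].round(1))
              ^^^^^^^^^^^^
AttributeError: 'float' object has no attribute 'round'
```

```bash
sed -i 's/o\["t"\].round(2)/o["t"]/;s/o\["width"\].round(1)/o["width"]/' h.py
python3 - <<'E'
from h import *
plan(-85,0,145)
d=np.load("top1.npz");P=pts(d);m=masks(d["image"])[0];m[:165]=0;m[270:]=0;m[:,:300]=0;m[:,430:]=0
q=(P[m]-O)@B;q=q[(q[:,2]>44)&(q[:,2]<60)]
print(np.percentile(q,[1,3,50,97,99],axis=0).round(1))
E
```

```text
t 0.9 tcp sw [-230.   419.   159.5] F sw [ 0.34  0.44 -0.39] w 27.319705055643436
tool axes in sw
 [[-0.951 -0.003  0.309]
 [-0.004  1.    -0.002]
 [-0.309 -0.003 -0.951]]
tool shift /100mm [-1.319 -4.194  0.592]
[[-28.7 -27.8  45.6]
 [-27.1 -26.6  47.6]
 [ -0.8   0.6  51.8]
 [ 24.7  28.4  55.9]
 [ 26.5  29.1  57.3]]
```

{"fn": "jog_arm", "kwargs": {"commands": [[-1,[-0.132,-0.418,0.059],[0,0,0]],[-1,[-0.132,-0.418,0.059],[0,0,0]],[-1,[-0.132,-0.418,0.059],[0,0,0]],[-1,[-0.132,-0.418,0.059],[0,0,0]],[-1,[-0.132,-0.418,0.059],[0,0,0]],[-1,[-0.132,-0.418,0.059],[0,0,0]],[-1,[-0.132,-0.418,0.059],[0,0,0]],[-1,[-0.132,-0.418,0.059],[0,0,0]],[-1,[-0.132,-0.418,0.059],[0,0,0]],[-1,[-0.132,-0.418,0.059],[0,0,0]]]}}

```text
t: 1.9
ee_pos: [454.4, 214.1, 207.8]
orientation: [-0.339, 2.809, 0.056]
ft_force: [0.4, 1.0, 0.2]
width: 0.7
grasp_force: 0.0
```

{"fn": "jog_arm", "kwargs": {"commands": [[-1,[0,0,0],[0,0,0]],[-1,[0,0,0],[0,0,0]]]}}

```text
t: 2.1
ee_pos: [454.0, 214.5, 207.5]
orientation: [-0.334, 2.81, 0.054]
ft_force: [-0.1, 0.0, -0.2]
width: 0.3
grasp_force: 0.0
```

```bash
python3 - <<'E'
from h import *
from workcell import *
plan(-75,0.5,34)
o=get_obs();d=get_image("wrist");cv2.imwrite("pics/w1.png",d["image"]);print(d["mount"].round(3),d["intrinsics"])
np.savez("w1.npz",**d,ee=o["ee_pos"],ori=o["orientation"])
T=R.from_rotvec(o["orientation"]).as_matrix()
d=dict(d);K=d["intrinsics"];z=d["z_map"];v,u=np.indices(z.shape)
c=np.dstack([(u-K[0,2])/K[0,0]*z,(v-K[1,2])/K[1,1]*z,z]);M=d["mount"]
P=((c@M[:3,:3].T+M[:3,3])@T.T+o["ee_pos"]-O)@B
for m in masks(d["image"]):
    q=P[m&(z>0)];print(len(q));q=q[(q[:,2]>44)&(q[:,2]<60)&(abs(q[:,0])<50)]
    if len(q)>20:print(np.percentile(q,[1,3,50,97,99],axis=0).round(1))
E
```

```text
t 2.1 tcp sw [-83.2   0.3 145.5] F sw [-0.1   0.05 -0.17] w 0.2650795240490825
tool axes in sw
 [[-0.951  0.004  0.308]
 [ 0.004  1.    -0.   ]
 [-0.308  0.001 -0.951]]
tool shift /100mm [2.660e-01 1.000e-03 1.086e+00]
[[-1.00000e-03 -9.70000e-01 -2.42000e-01  6.50350e+01]
 [ 1.00000e+00 -1.00000e-03 -1.00000e-03  1.72000e-01]
 [ 0.00000e+00 -2.42000e-01  9.70000e-01 -1.62337e+02]
 [ 0.00000e+00  0.00000e+00  0.00000e+00  1.00000e+00]] [[280.96807459   0.         322.91794625]
 [  0.         280.96807459 198.79663311]
 [  0.           0.           1.        ]]
459
[[-30.9 -30.   47.1]
 [-30.  -29.5  51.6]
 [-16.6 -19.5  53. ]
 [ -1.6  25.4  57.8]
 [ -0.7  25.7  58.1]]
4
```

The wrist view puts the lip at about x −30.5, z 57 and centred to within 1 mm, which agrees with the top view. Now down in front of the lip.

{"fn": "jog_arm", "kwargs": {"commands": [[-1,[0.054,0,0.217],[0,0,0]],[-1,[0.053,0,0.217],[0,0,0]],[-1,[0.053,0,0.217],[0,0,0]],[-1,[0.053,0,0.217],[0,0,0]],[-1,[0.053,0,0.217],[0,0,0]],[-1,[0,0,0],[0,0,0]],[-1,[0,0,0],[0,0,0]]]}}

```text
t: 2.85
ee_pos: [460.4, 218.8, 95.9]
orientation: [-0.343, 2.81, 0.054]
ft_force: [-0.7, 1.0, -0.7]
width: 0.1
grasp_force: 0.0
```

```bash
python3 - <<'E'
from h import *
from workcell import *
plan(-40,0,34)
d=get_image("scene");cv2.imwrite("pics/s2.png",cv2.resize(d["image"][110:260,230:430],None,fx=4,fy=4))
E
```

```text
t 2.85 tcp sw [-75.9   2.8  33.9] F sw [-0.46  1.18 -0.74] w 0.05465353564152494
tool axes in sw
 [[-0.951 -0.002  0.308]
 [-0.002  1.     0.001]
 [-0.308 -0.    -0.951]]
tool shift /100mm [-0.342 -0.029  0.11 ]
```

View pics/s2.png

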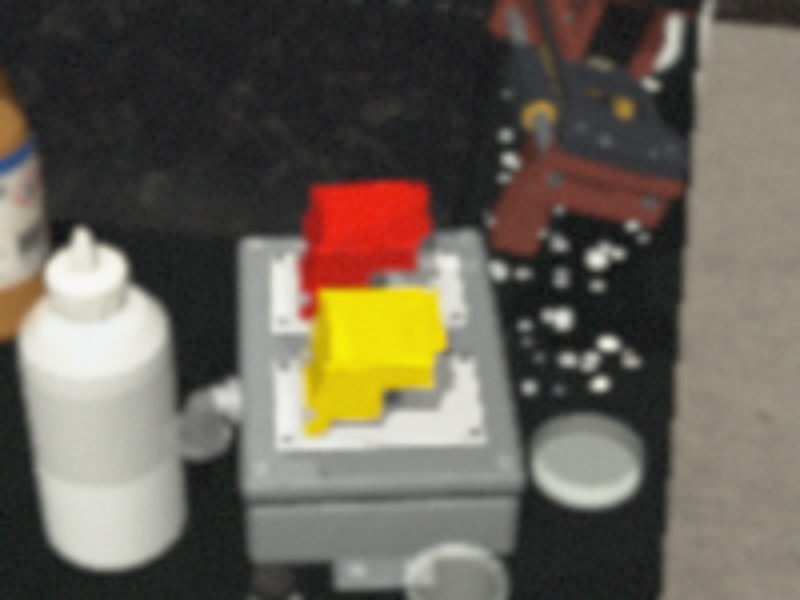

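The fingertip (crop 515,240) is in front of the red guard and below lip height, clear of the dish. Now the level push towards the hinge, slowly.

{"fn": "jog_arm", "kwargs": {"commands": [[-1,[-0.1,-0.01,0.032],[0,0,0]],[-1,[-0.1,-0.01,0.032],[0,0,0]],[-1,[-0.09,0,0.029],[0,0,0]],[-1,[-0.048,0,0.0155],[0,0,0]],[-1,[-0.048,0,0.0155],[0,0,0]],[-1,[-0.038,0,0.0125],[0,0,0]],[-1,[0,0,0],[0,0,0]]]}}

```text
t: 3.6
ee_pos: [505.1, 226.5, 96.0]
orientation: [-0.34, 2.809, 0.054]
ft_force: [-0.1, -1.2, -0.9]
width: 0.3
grasp_force: 0.1
```

```bash
python3 - <<'E'
from h import *
from workcell import *
plan(-9,0,34)
d=get_image("scene");cv2.imwrite("pics/s3.png",cv2.resize(d["image"][110:260,230:430],None,fx=4,fy=4))
E
```

```text
t 3.6 tcp sw [-30.7  -0.3  34. ] F sw [-0.38 -1.11 -0.94] w 0.34111624776113975
tool axes in sw
 [[-0.951  0.     0.309]
 [ 0.     1.     0.   ]
 [-0.309  0.    -0.951]]
tool shift /100mm [-0.206  0.003  0.067]
```

View pics/s3.png

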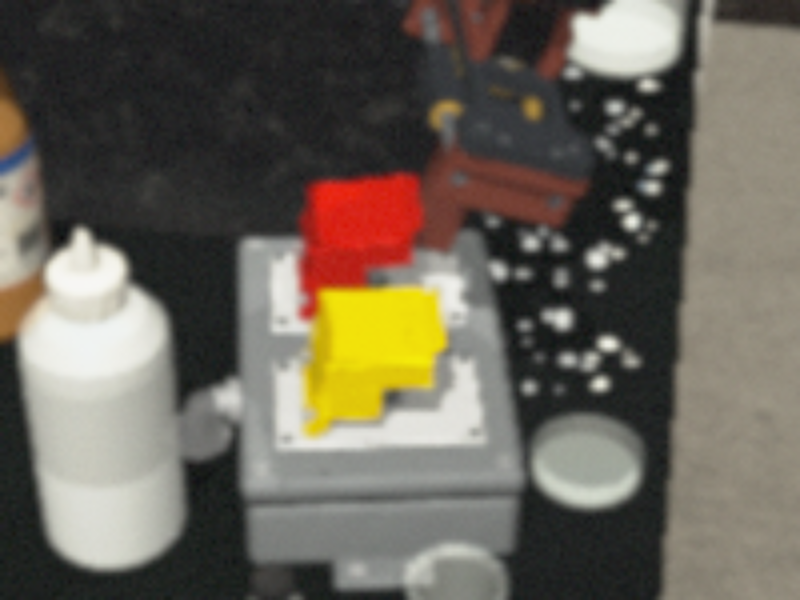

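The guard has started to lift: its lip edge moved from crop x 430 to 420 and its top is higher, with about 1 N on the tool. I'll keep pushing.

{"fn": "jog_arm", "kwargs": {"commands": [[-1,[-0.038,0,0.0125],[0,0,0]],[-1,[-0.038,0,0.0125],[0,0,0]],[-1,[-0.038,0,0.0125],[0,0,0]],[-1,[0,0,0],[0,0,0]]]}}

```text
t: 4.05
ee_pos: [517.4, 229.7, 96.3]
orientation: [-0.34, 2.807, 0.055]
ft_force: [-0.2, 0.3, 0.6]
width: 0.9
grasp_force: 0.1
```

{"fn": "jog_arm", "kwargs": {"commands": [[-1,[-0.038,0,0.0125],[0,0,0]],[-1,[-0.038,0,0.0125],[0,0,0]],[-1,[-0.025,0,0.008],[0,0,0]],[-1,[0,0,0],[0,0,0]]]}}

```text
t: 4.45
ee_pos: [527.2, 232.0, 96.1]
orientation: [-0.34, 2.808, 0.054]
ft_force: [0.2, -0.4, -0.2]
width: 0.5
grasp_force: 0.1
```

```bash
python3 - <<'E'
from h import *
from workcell import *
plan(-6,0,34)
d=get_image("scene");cv2.imwrite("pics/s4.png",cv2.resize(d["image"][110:260,230:430],None,fx=4,fy=4))
E
```

```text
t 4.45 tcp sw [-7.8 -0.2 34.1] F sw [ 0.09 -0.49 -0.22] w 0.45049202850797565
tool axes in sw
 [[-0.951 -0.     0.31 ]
 [-0.     1.     0.   ]
 [-0.31   0.    -0.951]]
tool shift /100mm [-0.017  0.002  0.007]
```

View pics/s4.png

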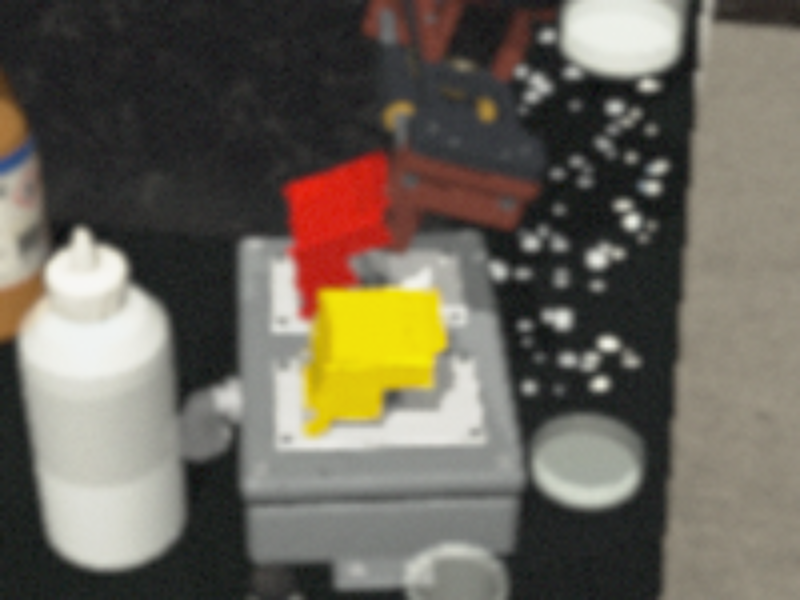

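The guard is well up, and the grey lever at crop (372,265) seems to lean towards the hinge. A few mm more to feel its end stop.

{"fn": "jog_arm", "kwargs": {"commands": [[-1,[-0.02,0,0.0065],[0,0,0]],[-1,[0,0,0],[0,0,0]],[-1,[-0.015,0,0.005],[0,0,0]],[-1,[0,0,0],[0,0,0]]]}}

```text
t: 4.9
ee_pos: [528.9, 232.3, 95.4]
orientation: [-0.34, 2.811, 0.053]
ft_force: [-5.5, -0.7, 2.3]
width: 0.5
grasp_force: 2.9
```

```bash
python3 - <<'E'
from h import *
from workcell import *
plan(-75,0,34)
d=get_image("scene");cv2.imwrite("pics/s5.png",cv2.resize(d["image"][145:205,290:360],None,fx=8,fy=8,interpolation=cv2.INTER_CUBIC))
E
```

```text
t 4.9 tcp sw [-6.1 -0.4 33.4] F sw [-5.55  0.66  2.26] w 0.456479796388208
tool axes in sw
 [[-0.952 -0.     0.306]
 [-0.     1.    -0.   ]
 [-0.306 -0.    -0.952]]
tool shift /100mm [ 0.654  0.004 -0.216]
```

View pics/s5.png

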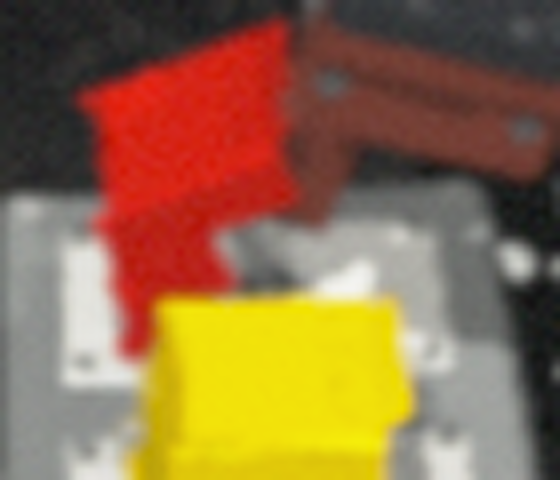

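The 5.5 N resistance comes at tip face x ≈ +3, which matches the lever on its "on" stop. Back out level so the guard rides down the finger.

{"fn": "jog_arm", "kwargs": {"commands": [[-1,[0.06,0,-0.0195],[0,0,0]],[-1,[0.06,0,-0.0195],[0,0,0]],[-1,[0.06,0,-0.0195],[0,0,0]],[-1,[0.06,0,-0.0195],[0,0,0]],[-1,[0.06,0,-0.0195],[0,0,0]],[-1,[0.1,0,-0.0325],[0,0,0]],[-1,[0.15,0,-0.049],[0,0,0]],[-1,[0.15,0,-0.049],[0,0,0]],[-1,[0,0,0],[0,0,0]],[-1,[0,0,0],[0,0,0]]]}}

```text
t: 5.95
ee_pos: [459.0, 215.4, 96.3]
orientation: [-0.341, 2.808, 0.054]
ft_force: [0.7, 0.4, -0.0]
width: 0.3
grasp_force: 0.0
```

```bash
python3 - <<'E'
from h import *
plan(-85,0,140)
E
```

```text
t 5.95 tcp sw [-78.1  -0.1  34.3] F sw [ 0.74  0.19 -0.05] w 0.30616443360225654
tool axes in sw
 [[-0.951 -0.001  0.31 ]
 [-0.     1.     0.   ]
 [-0.31   0.    -0.951]]
tool shift /100mm [-2.620e-01  1.000e-03 -1.026e+00]
```

{"fn": "jog_arm", "kwargs": {"commands": [[-1,[-0.05,0,-0.2],[0,0,0]],[-1,[-0.05,0,-0.2],[0,0,0]],[-1,[-0.05,0,-0.2],[0,0,0]],[-1,[-0.05,0,-0.2],[0,0,0]],[-1,[-0.05,0,-0.2],[0,0,0]],[-1,[0,0,0],[0,0,0]],[-1,[0,0,0],[0,0,0]]]}}

```text
t: 6.65
ee_pos: [452.6, 213.7, 199.2]
orientation: [-0.34, 2.807, 0.055]
ft_force: [-0.1, -0.2, -0.4]
width: 0.5
grasp_force: 0.0
```

```bash
python3 - <<'E'
from h import *
from workcell import *
plan(-85,0,140)
d=get_image("scene");D0=np.load("scene1.npz");a=d["image"];cv2.imwrite("pics/s6.png",np.hstack([cv2.resize(i[140:270,235:400],(400,315)) for i in(D0["image"],a)]))
for n,D in(("before",D0),("after",d)):
  P=pts(D)
  for m in masks(D["image"]):
    m[:150]=0;m[250:]=0;m[:,:285]=0;m[:,365:]=0
    q=(P[m]-O)@B;print(n,np.percentile(q,[2,50,98],axis=0).round(1).tolist())
E
```

```text
t 6.65 tcp sw [-84.7  -0.2 137.2] F sw [-0.16 -0.18 -0.41] w 0.4566373139721122
tool axes in sw
 [[-0.951 -0.     0.311]
 [ 0.     1.     0.   ]
 [-0.311  0.    -0.951]]
tool shift /100mm [-0.006  0.002 -0.027]
before [[-47.9, -425.8, -229.5], [4.7, 7.5, 50.3], [33.1, 27.9, 55.8]]
before [[-26.1, 62.6, 15.0], [7.5, 104.3, 50.2], [34.9, 119.5, 55.0]]
after [[-44.6, -419.8, -227.4], [4.8, 7.6, 50.2], [33.0, 27.8, 55.8]]
after [[-25.9, 63.1, 15.2], [7.4, 104.2, 50.2], [35.0, 119.6, 55.3]]
```

View pics/s6.png

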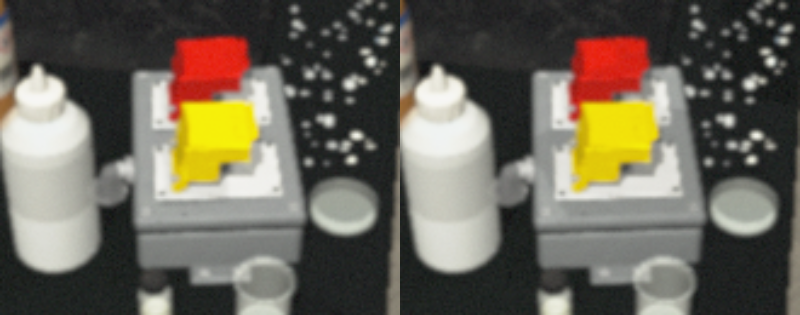

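The before and after views match. The red guard is shut again, the yellow guard is untouched, and the dish, bottle, vial and beaker haven't moved. The lever was felt on its far stop and the robot is clear, so I'm handing in.

```bash
python3 -c "
from workcell import *
print(close_job())"
```

```text
the job is handed in; nothing more can be done
None
```

The red circuit's lever is over on its hinge-side (on) stop, judged by a 5.5 N push-back there, with the red guard shut over it; the yellow switch and the loose items look unmoved in the before/after camera views, and the job was handed in at about 6.7 s.

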